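Start the egg steamer

TASK

Start the egg steamer, pushing with the fingertips only and in this order: push the open lid down until the front catch snaps over its lip and it stays shut by itself, then switch on the power rocker by pressing its front half down, and last press the broad cook key down until it stays down. Leave the two small round keys unpressed; pick nothing up, and let the food and crockery round the steamer stay where they are.

Things in the scene. Friction and masses are not known exactly. Their poses are not given: they have to be found in the camera images.
- cooker: the white steamer, fixed to the worktop: a round drum 208 mm across whose open rim is 131 mm high, with a box-shaped console in front (205 mm wide, its flat top 107 mm high, reaching to 195 mm in front of the drum's axis). Origin on the worktop under the drum's axis; x points from the console to the hinge (away from the person using it), y to the left seen from the console, z up
- lid (a joint): angle of the lid, rad: 0 shut, 1.05 fully open; starts at 0.7 to 1.0. Hinged at the far (+x) side of the drum, axis along the steamer's y. Friction holds it where left above about 0.6; below that a spring raises it again unless caught. About 3 N down on the pad bring it to 0.05, 4 to 8 N push it past the catch there; caught, it rests at 0.01, with 1 mm of play; its stop at 0 is rigid
- lid_hinge (a point): middle of the lid's hinge axis, 108 mm behind the drum's axis and 134 mm above the worktop
- lid_pad (a point): centre of the top of the grey thumb pad (32 x 52 mm) on the lid near its free front edge; turns with the lid. It lies 188 mm from the hinge axis and 30 mm above the lid's underside plane, which passes through that axis. Lid: shallow dome 208 mm across, 33 mm thick. Lid shut, the pad is 80 mm in front of the drum's axis, 164 mm above the worktop
- catch (a joint): steel spring catch, 26 mm wide, upright between lid and console, its sloped nose 162 mm above the worktop: rad, 0 at rest; the lid's lip pushes it aside and it springs back over the lip. The grey release tab at its foot (34 x 17 mm, 118 to 135 mm in front of the drum's axis, top 115 mm high) frees the lid again if pressed
- rocker (a joint): power rocker, black, 36 mm x 22 mm, at the left end (+y) of the console: 0 off (front half up), 0.32 rad on (front half down). It snaps over at 0.16 and stays; about 4 N on its front half, which sinks about 4 mm
- rocker_front (a point): on the top of the rocker's front half, 13 mm in front of its axis; 72 mm to the left of the steamer's middle and 176 mm in front of the drum's axis, 119 mm above the worktop when off, 115 mm when on. The bezel round the rocker is 46 x 32 mm and 110 mm high
- cook_key (a joint): broad white cook key in the middle of the console, 46 mm wide (across) and 38 mm long, hinged at its rear edge, free edge to the front: 0 up, 0.20 rad fully down. It snaps over at 0.10 and stays down; about 4 N near the front edge, which sinks about 7 mm
- cook_key_front (a point): on the small finger ridge across the top of the cook key, 6 mm from its front edge; 5 mm to the left of the steamer's middle and 174 mm in front of the drum's axis, 124 mm above the worktop when up, 118 mm when down
- key_inner (a joint): inner of the two small round sprung keys (22 mm across, 6 mm proud) to the right of the cook key: 0 up, 0.004 m pressed; to be left alone
- key_outer (a joint): outer round key, the same; to be left alone
- key_inner_top (a point): centre of the top of the inner round key, 49 mm to the right of the steamer's middle, 113 mm above the worktop
- key_outer_top (a point): centre of the top of the outer round key, 79 mm to the right of the steamer's middle, 113 mm above the worktop
- onion: loose brown onion, about 82 mm across and 94 mm high; origin under its middle
- garlic: loose garlic bulb, about 60 mm; origin under its middle
- herb_cup: loose clear tumbler with herbs, 76 mm across, 101 mm high; origin under its middle
- tomato: loose tomato, about 70 mm; origin under its middle
- cup: loose glazed tea cup, 87 x 111 x 72 mm; origin under its middle
- spice: loose spice jar, 44 mm across, 106 mm high; origin under its middle

How it is judged (in metres and radians):
On the way, in this order (a step that is already met when the one before it is completed fails the run):
1. the lid is pushed fully shut (value of joint lid below 0.035 rad and value of joint catch below 0.05 rad), for 0.2 s.
2. with the lid shut, the power rocker is switched on (value of joint lid below 0.035 rad and value of joint rocker above 0.27 rad), for 0.2 s.
3. with lid shut and power on, the cook key is pressed down (all of step 2 and value of joint cook_key above 0.17 rad), for 0.2 s.
At the end, for the whole second after the job is handed in: the lid is held shut by its catch (under 0.035 rad), the power rocker is on (over 0.27 rad) and the cook key stays down (over 0.17 rad) (all of step 3); the robot touches nothing.
It fails at once if a small round key is pressed (more than 2 mm) (value of joint any of key_inner, key_outer above 0.002 m).
It fails at once if a bystander is picked up or shoved (more than 25 mm) (distance of any of onion, garlic, herb_cup, tomato, cup, spice from where it was at the start of the episode above 0.025 m).
It fails at once if the arm or the gripper's body, not the fingers, pushes on the steamer (over 10 N) (contact force between the arm and cooker above 10 N).
It also fails if it takes over 51 s, if anything falls off the work surface, if the arm or the gripper's body presses on something with over 40 N, if the wrist force passes 120 N, or if a joint passes its speed limit or range.

ROBOT

A 7-joint arm with a two-finger parallel gripper is mounted at the origin on a cart in front of the work surface, level with it; the furniture and walls round the work are solid. World frame = base frame: x ahead of the robot, y to its left, z up, the work surface at z = 0. Lengths are in mm, angles in rad, forces in N, time in s.
With the tool pointing down it reaches from about 400 to 875 mm from the base axis. Payload 4.4 kg.
Tool frame: the origin (TCP) lies at the very end of the fingers, on their centre line; the grasp point (between the pads) lies ctrl.grip_point_offset behind it (ctrl.grip_point_offset is the distance from the TCP to the grasp point, in mm); z points along the fingers, y is the line along which they close (so a half turn about z gives the same grasp; the last joint's range is limited). The gripper opens to 85 mm and grips with 20 to 120 N. Pads are 22 mm wide; open, the fingers measure 114 mm over their backs; the gripper's body (76 mm by 85 mm) begins 54 mm behind the grasp point. The pads swing forward as they close: fully open they stand 13 mm farther back than shut.
Start: joints at [-1.208, 0.628, 0.038, 1.517, -0.027, 0.996, -0.02], TCP at [270.236, 591.177, 231.313] pointing down, gripper open.
Joint ranges: [-3.06, 3.06], [-0.37, 2.12], [-1.25, 1.32], [0.18, 2.47], [-1.1, 4.24], [0.23, 1.98], [-2.94, 2.94]. Speed limits (rad/s): [2.57, 2.57, 3.14, 3.14, 3.14, 3.14, 3.14].

INTERFACE

Orientations are given as [roll, pitch, yaw] about the fixed x, y, z axes, in that order (R = Rz(yaw) Ry(pitch) Rx(roll)).
In Python, from cell import read_state, cams, ctrl, models gives the robot as it stands. The module is installed in compiled form; this text tells all that it offers.
- The arm moves only by the tool creep_tool, called after "Emit:" as a command line: name --argument value ..., lists and objects as JSON in quotes. Schema: {"type":"object","properties":{"moves":{"type":"object","properties":{"increments":{"type":"array","items":{"type":"array","items":{"type":"number"},"minItems":7,"maxItems":7},"minItems":1,"maxItems":12}},"additionalProperties":false,"required":["increments"]},"only":{"type":"string"},"quiet":{"type":"boolean"},"lines":{"type":"string"}},"required":["moves"],"additionalProperties":false}. moves is an object whose key "increments" holds a list of rows, 1 to 12 of them, each of 7 numbers: dx, dy, dz in shares of the most that a row can go, 1 being 50 mm, then a rotation vector rx, ry, rz in parts of the range, where 1.0 means 2 rad, then the finger opening in mm; each row shifts and turns the commanded pose from where the row before left it, along the tool's axes as they then stand; what a row does not reach is not made up. A row lasts 1/10 s, in which the tool goes at most 50 mm and 0.15 rad, less where a joint would pass 70% of its speed; a pose out of reach is approached as far as the arm can. The fingers move at their own pace and stop on an object; the grip force is fixed at half the most. Time passes only in rows, so rows that do not move let the fingers close. The tool returns the time, the measured TCP pose, the force, the opening and the grip force at its end. only (a regular expression) keeps the lines of the reply that match it, lines (a string "A,B") keeps lines A to B, and quiet returns only ok. No shift or turn number may pass 1 either way. Input that does not fit is refused with a message, and nothing moves.
- read_state(): the state, without advancing time (a new reading comes with each control period).
- cams.get_image(name): name is "scene" or "top" or "wrist"; returns (picture, depth): 384x512x3 uint8, blue, green, red; 384x512 float32, mm along the optical axis (not along the pixel's ray), 0 where there is no reading.
- cams.calibration(name): a dict with "fx", "fy", "cx", "cy" (pixels), "rvec" (rotation vector, rad) and "tvec" (3), from world to camera coordinates, as OpenCV has them; the wrist camera has in their place "hand_eye" (4x4, takes a point from camera to tool coordinates, whose origin is the TCP and whose axes are the flange's). Camera axes: x right, y down, z forward; pixel columns grow to the right and rows downward; lengths in mm; the calibration is good to about 2 mm. A picture is of the moment at which its call begins: read the wrist's pose just before it. calibration takes no time and is no camera call.
- ctrl.finish_job(): hands the job in; it is judged then, once.
Trained networks look in the newest picture that a camera, given by its name, has taken for a name from the list of things; names that differ only in an ending like _2 or _b are one class to them, and where a whole thing is asked for, a point or a joint stands for the part that bears it (a point fixed in the world has none). Each returns a list of dicts, best first, with "confidence" (0 to 1); they miss things now and then, are a little off and sometimes report something else, mostly with a low value. They report only what shows in the picture. A call takes as long as a camera call.
- models.search_frame(thing, camera): "extent" ([left, top, right, bottom] in pixels, round what is visible of it).
- models.mark_of(thing, camera): "position" ([column, row] in pixels: a listed point, or the origin of a listed thing).
The state is a dict: "clock": time; "qpos": joint angles; "qd": joint speeds; "tau": joint torques, N m; "eef_pos": TCP position; "tool_rot": TCP orientation; "force": force on the tool from outside, world axes, zero at the start; "torque": the same for the moment, N m; "width": finger opening in mm; "gripper_force": force on a finger pad.
Only numpy, scipy, OpenCV 4.12 (cv2) and the standard library are available. Lean on these libraries where they do the work, as an engineer would, in place of code of your own. Each camera call takes 0.05 s, during which the arm holds its last target. There are 200 camera calls.

## Working session

There is one attempt and no reset: what is moved stays moved. The work goes in short steps, Python scripts to look and compute and a tool call to move; the robot and the scene stay as the last step left them, time stands still between calls to the robot, and variables do not carry over. Pictures are saved under pics/ and viewed, at most 10 in all, crops included, and the job is handed in when it is done.

```bash
mkdir -p pics; cat > h.py <<'E'
import numpy as np, cv2
from scipy.spatial.transform import Rotation as R
from cell import read_state, cams, ctrl, models
def world(cam,uv,depth,k=2):
    c=cams.calibration(cam); u,v=uv; ui,vi=int(round(u)),int(round(v))
    p=depth[max(0,vi-k):vi+k+1,max(0,ui-k):ui+k+1]; p=p[p>0]
    if len(p)==0: return None
    d=np.median(p); pc=np.array([(u-c['cx'])/c['fx']*d,(v-c['cy'])/c['fy']*d,d])
    Rm=cv2.Rodrigues(np.array(c['rvec'],float))[0]
    return Rm.T@(pc-np.array(c['tvec'],float).ravel())
def onplane(cam,uv,z):
    c=cams.calibration(cam); u,v=uv
    Rm=cv2.Rodrigues(np.array(c['rvec'],float))[0]; t=np.array(c['tvec'],float).ravel()
    o=-Rm.T@t; d=Rm.T@np.array([(u-c['cx'])/c['fx'],(v-c['cy'])/c['fy'],1]); return o+d*(z-o[2])/d[2]
E
python3 - <<'E'
from h import *
np.set_printoptions(precision=1,suppress=True)
s=read_state(); print(s['clock'],s['eef_pos'],s['tool_rot'],s['width'],ctrl.grip_point_offset)
zs=dict(rocker_front=119,cook_key_front=124,key_inner_top=113,key_outer_top=113,lid_hinge=134,lid_pad=None,cooker=0,onion=0,garlic=0,herb_cup=0,tomato=0,cup=0,spice=0)
for cam in('scene','top'):
    im,d=cams.get_image(cam); cv2.imwrite(f'pics/{cam}0.png',im)
    for n,z in zs.items():
        for m in models.mark_of(n,cam)[:1]:
            uv=m['position']; print(cam,n,round(m['confidence'],2),np.array(uv),'depth',world(cam,uv,d),'plane',onplane(cam,uv,z) if z is not None else '')
E
```

```text
0.0 [269.9 590.6 230.4] [-3.1  0.   2.7] 85.51354279698425 18.700000000000003
scene rocker_front 0.41 [270.6 223.4] depth [481.8 -43.9 118.1] plane [481.4 -44.1 119. ]
scene cook_key_front 0.6 [298.2 231.1] depth [ 495.5 -123.6  121.3] plane [ 494.3 -123.9  124. ]
scene key_outer_top 0.43 [325.3 238.3] depth [ 515.7 -199.   111.1] plane [ 514.8 -199.1  113. ]
scene cooker 0.93 [308.1 196.3] depth [634.1 -95.8  75.4] plane [674.7 -86.    0. ]
scene onion 0.75 [362.9 190.2] depth [ 739.4 -234.1   62.5] plane [ 778.  -232.9    0. ]
scene garlic 0.73 [315.7 152.4] depth [649.8 -86.1 286.9] plane [840.1 -38.2   0. ]
scene tomato 0.81 [350.9 220.6] depth [ 635.2 -240.5   45. ] plane [ 658.9 -239.8    0. ]
scene cup 0.66 [158.8 239.2] depth [320.5 250.   14.6] plane [324.6 255.7   0. ]
scene spice 0.92 [116.2 239.8] depth [255.3 357.   27.4] plane [261.6 370.    0. ]
top rocker_front 0.55 [286.2 207.1] depth [478.4 -53.2 116.1] plane [478.  -52.9 119. ]
top cook_key_front 0.61 [301.9 206.2] depth [ 481.5 -107.2  114.3] plane [ 479.9 -106.2  124. ]
top key_inner_top 0.54 [317.6 195. ] depth [ 521.1 -163.   109.9] plane [ 520.5 -162.6  113. ]
top key_outer_top 0.46 [325.3 193.7] depth [ 525.5 -189.8  110. ] plane [ 524.9 -189.3  113. ]
top lid_hinge 0.65 [283.4 124.4] depth [755.2 -45.  174.7] plane [768.9 -47.9 134. ]
top lid_pad 0.64 [299.1 144.6] depth [650.9 -85.6 284.8] plane 
top onion 0.77 [329.8 135.3] depth [ 748.7 -220.1   68.7] plane [ 770.2 -231.6    0. ]
top garlic 0.63 [345.4 191.7] depth [ 545.1 -272.9   42.2] plane [ 553.3 -281.1    0. ]
top herb_cup 0.66 [228.7 244.2] depth [357.4 145.5  66.1] plane [363.1 148.4   0. ]
top tomato 0.85 [332.  161.8] depth [ 653.2 -226.7   54.6] plane [ 667.1 -236.     0. ]
top cup 0.64 [195.5 258.1] depth [313.5 265.8  12.1] plane [314.2 267.1   0. ]
top spice 0.6 [168.9 271.7] depth [264.8 351.5  59.2] plane [266.8 361.    0. ]
```

```bash
python3 -c "
import cv2
a=cv2.imread('pics/top0.png');b=cv2.imread('pics/scene0.png')
cv2.imwrite('pics/a.png',cv2.resize(a[100:250,200:400],(800,600),interpolation=cv2.INTER_CUBIC))
cv2.imwrite('pics/b.png',cv2.resize(b[110:290,90:410],(800,450),interpolation=cv2.INTER_CUBIC))"
```

```text
(no output)
```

View pics/a.png

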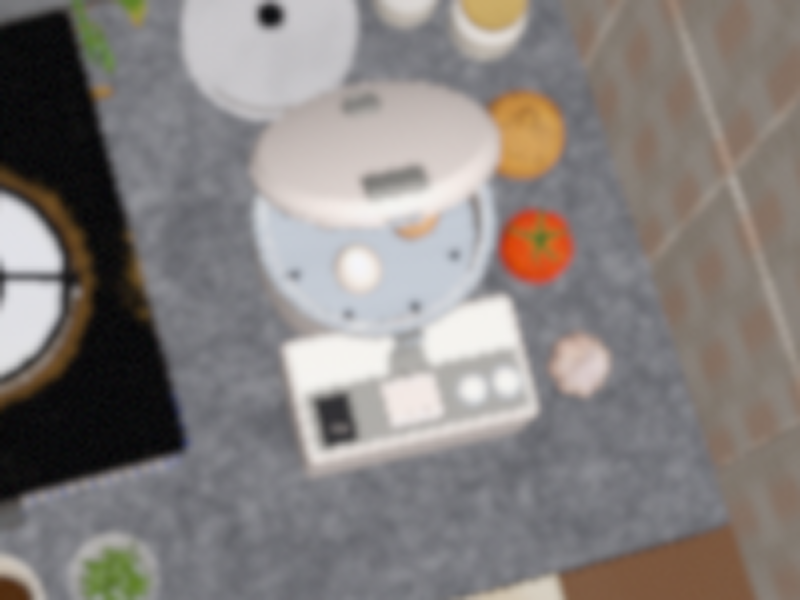

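View pics/b.png

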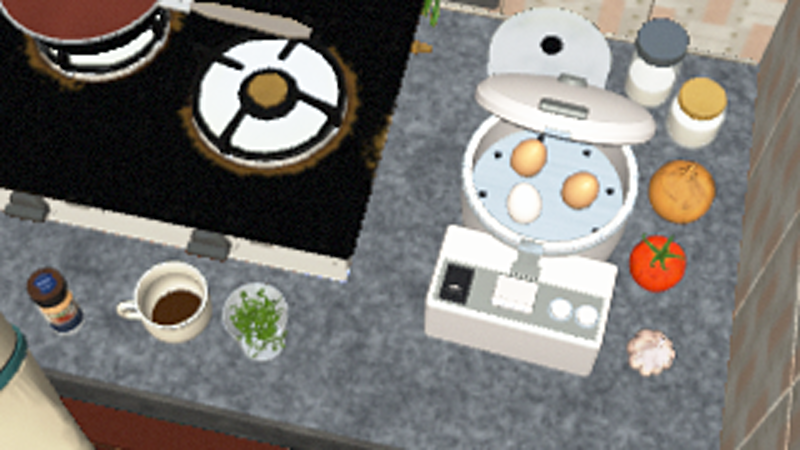

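Top crop: the steamer is yawed about 15°. The rocker is at px (284,206), the cook key at (303,199), the round keys at (318,197) and (327,195), and the lid pad at (299,145). The networks agree to within about 10 mm, so I'll refine by fitting the console's depth patch and the rim.

```bash
cat > fit.py <<'E'
from h import *
from scipy.optimize import least_squares
np.set_printoptions(precision=1,suppress=True)
def cloud(cam):
    im,d=cams.get_image(cam); c=cams.calibration(cam)
    v,u=np.nonzero(d>0); z=d[v,u]
    pc=np.stack([(u-c['cx'])/c['fx']*z,(v-c['cy'])/c['fy']*z,z],1)
    Rm=cv2.Rodrigues(np.array(c['rvec'],float))[0]
    return (pc-np.array(c['tvec'],float).ravel())@Rm
if __name__=='__main__':
  for cam in('top','scene'):
    P=cloud(cam)
    m=(P[:,2]>98)&(P[:,2]<123)&(P[:,0]>440)&(P[:,0]<600)&(P[:,1]>-230)&(P[:,1]<10)
    Q=P[m]; print(cam,len(Q),'z',np.median(Q[:,2]))
    g=np.zeros((250,300),np.uint8)
    r=cv2.minAreaRect(Q[:,:2].astype(np.float32)); print(r)
    q=(np.hypot(P[:,0]-650,P[:,1]+100)<160)&(P[:,2]>126)&(P[:,2]<138); W=P[q]; 
    f=least_squares(lambda p:np.hypot(W[:,0]-p[0],W[:,1]-p[1])-100,[650,-90],loss='soft_l1',f_scale=3); print('rim',len(W),f.x,np.median(abs(f.fun)))
    # obstacles high on the way
    for x0 in range(200,900,100):
      print(x0,[int(np.percentile(P[(P[:,0]>x0)&(P[:,0]<x0+100)&(P[:,1]>y0)&(P[:,1]<y0+100)][:,2],99.5)) if ((P[:,0]>x0)&(P[:,0]<x0+100)&(P[:,1]>y0)&(P[:,1]<y0+100)).sum()>20 else -1 for y0 in range(-300,700,100)])
E
python3 fit.py; python3 -c "
from h import *
s=read_state();print(R.from_euler('xyz',s['tool_rot']).as_matrix().round(3),s['tool_rot'],s['clock'],cams.calibration('wrist'))"
```

```text
top 1625 z 106.06651208148679
((544.3699951171875, -106.66317749023438), (151.6794891357422, 203.90573120117188), 12.28902530670166)
rim 174 [663.3 -81.8] 2.9292364486846907
200 [-886, -888, -887, 7, 7, 72, 775, 756, 693, 632]
300 [8, 8, 9, 8, 95, 76, 107, 107, 633, 614]
400 [103, 125, 124, 107, 110, 109, 109, 110, 110, 155]
500 [114, 159, 153, 104, 122, 155, 125, 229, 245, 220]
600 [63, 292, 294, 251, 154, 220, 214, 231, 247, 223]
700 [86, 249, 242, 211, 109, 148, 109, 209, 215, 108]
800 [751, 125, 117, 83, 182, 112, 106, 110, 84, 85]
scene 2400 z 106.86225050278836
((544.6359252929688, -108.24349212646484), (151.3715057373047, 203.9508514404297), 11.426151275634766)
rim 433 [664.9 -81.8] 3.2169410333928994
200 [-894, -893, -894, 5, 5, 72, 109, 13, 490, -1]
300 [5, 6, 5, 6, 94, 75, 106, 107, 446, 107]
400 [103, 124, 122, 104, 107, 107, 108, 106, 107, 153]
500 [113, 163, 159, 104, 122, 154, 124, 229, 244, 220]
600 [63, 291, 293, 253, 152, 217, 212, 230, 246, 222]
700 [89, 248, 244, 216, 107, 151, 107, 211, 216, -1]
800 [687, 124, 109, 84, 181, 108, 106, 109, 83, 83]
[[-0.909  0.416 -0.   ]
 [ 0.416  0.909 -0.   ]
 [ 0.    -0.    -1.   ]] [-3.14156329e+00 -1.09979960e-05  2.71275535e+00] 1.5 {'fx': 335.95170532108546, 'fy': 335.95170532108546, 'cx': 257.80565594132406, 'cy': 195.2480144353136, 'hand_eye': array([[ 1.21350868e-03, -9.62184169e-01, -2.72397051e-01,
         6.80543199e+01],
       [ 9.99998470e-01,  1.51070936e-03, -8.81337744e-04,
        -9.19368944e-01],
       [ 1.25952200e-03, -2.72395564e-01,  9.62184530e-01,
        -1.42921819e+02],
       [ 0.00000000e+00,  0.00000000e+00,  0.00000000e+00,
         1.00000000e+00]])}
```

Both cameras agree on the fit: drum axis ≈ (661.5, −82.5), yaw ≈ 0.207. The pad lies 191.6 mm from the hinge (expected 190.4), so the lid is at about 0.745 rad. Next I'll raise the tool, close the fingers and turn to line up with the steamer.

Units first: shifts go in shares of 50 mm and turns go in shares of 2 rad. So -22 mm is -0.44, -0.128 rad is -0.064.

Emit:
creep_tool --moves '{"increments": [[0, 0, -0.44, 0, 0, -0.064, 0], [0, 0, -0.44, 0, 0, -0.064, 0], [0, 0, -0.44, 0, 0, -0.064, 0], [0, 0, -0.44, 0, 0, -0.064, 0], [0, 0, -0.44, 0, 0, -0.062, 0]]}'

```text
clock: 2.0
eef_pos: [270.3, 591.0, 342.3]
tool_rot: [3.142, 0.0, -2.929]
force: [0.0, 0.2, -1.1]
width: 12.3
gripper_force: 0.0
```

Emit:
creep_tool --moves '{"increments": [[-0.1, -0.82, 0, 0, 0, 0, 0], [-0.1, -0.82, 0, 0, 0, 0, 0], [-0.1, -0.82, 0, 0, 0, 0, 0], [-0.1, -0.82, 0, 0, 0, 0, 0], [-0.1, -0.82, 0, 0, 0, 0, 0], [-0.1, -0.82, 0, 0, 0, 0, 0], [-0.1, -0.82, 0, 0, 0, 0, 0], [-0.1, -0.82, 0, 0, 0, 0, 0], [-0.1, -0.82, 0, 0, 0, 0, 0]]}'

```text
clock: 2.9
eef_pos: [390.5, 237.7, 341.6]
tool_rot: [3.141, 0.001, -2.934]
force: [0.3, -0.3, -0.0]
width: 0.3
gripper_force: 0.0
```

To row units: -41 mm is -0.82, -5 mm is -0.1.

Emit:
creep_tool --moves '{"increments": [[-0.1, -0.82, 0, 0, 0, 0, 0], [-0.1, -0.82, 0, 0, 0, 0, 0], [-0.1, -0.82, 0, 0, 0, 0, 0], [-0.1, -0.82, 0, 0, 0, 0, 0], [-0.1, -0.82, 0, 0, 0, 0, 0], [-0.1, -0.82, 0, 0, 0, 0, 0], [-0.1, -0.82, 0, 0, 0, 0, 0], [-0.1, -0.82, 0, 0, 0, 0, 0], [-0.1, -0.82, 0, 0, 0, 0, 0], [0, 0, 0, 0, 0, 0, 0], [0, 0, 0, 0, 0, 0, 0]]}'

```text
clock: 4.0
eef_pos: [510.0, -113.2, 341.1]
tool_rot: [3.141, -0.0, -2.937]
force: [-0.2, 0.7, 0.6]
width: 0.2
gripper_force: 0.0
```

```bash
cat > look.py <<'E'
from h import *
import sys
np.set_printoptions(precision=1,suppress=True)
O=np.array([661.5,-82.5]); A=0.207
def tosteam(p): 
    d=p[:2]-O; return np.array([d[0]*np.cos(A)+d[1]*np.sin(A),-d[0]*np.sin(A)+d[1]*np.cos(A),p[2]])
def grab(name):
    s=read_state(); im,d=cams.get_image('wrist'); cv2.imwrite(f'pics/{name}.png',im)
    c=cams.calibration('wrist'); T=np.eye(4); T[:3,:3]=R.from_euler('xyz',s['tool_rot']).as_matrix(); T[:3,3]=s['eef_pos']
    return s,im,d,c,T@c['hand_eye']
def wpt(c,M,uv,d=None,z=None):
    r=np.array([(uv[0]-c['cx'])/c['fx'],(uv[1]-c['cy'])/c['fy'],1.])
    if z is None: return M[:3,:3]@(r*d)+M[:3,3]
    w=M[:3,:3]@r; return M[:3,3]+w*(z-M[2,3])/w[2]
if __name__=='__main__':
    s,im,d,c,M=grab(sys.argv[1]); print(s['clock'],s['eef_pos'],tosteam(s['eef_pos']),s['force'])
    for n,z in dict(rocker_front=119,cook_key_front=124,key_inner_top=113,key_outer_top=113,lid_pad=None).items():
        for m in models.mark_of(n,'wrist')[:1]:
            u=m['position']; k=d[int(u[1])-2:int(u[1])+3,int(u[0])-2:int(u[0])+3]; k=k[k>0]
            p=wpt(c,M,u,d=np.median(k)) if len(k) else None
            print(n,round(m['confidence'],2),np.array(u),'depth->st',None if p is None else tosteam(p),'plane->st',tosteam(wpt(c,M,u,z=z)) if z else '')
E
python3 look.py w1
```

```text
4.0 [ 510.  -113.2  341.1] [-154.6    1.1  341.1] [-0.2  0.7  0.6]
rocker_front 0.58 [321.6 149.5] depth->st [-172.2   68.8  119.4] plane->st [-172.1   68.9  119. ]
cook_key_front 0.93 [257.5 149.5] depth->st [-173.    -0.8  124.9] plane->st [-172.9   -0.8  124. ]
key_inner_top 0.85 [209.6 161.5] depth->st [-158.1  -54.2  113.6] plane->st [-158.   -54.2  113. ]
key_outer_top 0.68 [185.3 162.1] depth->st [-157.4  -81.3  113.4] plane->st [-157.3  -81.4  113. ]
lid_pad 0.29 [256.3 250.8] depth->st [-165.    -0.9  359.6] plane->st
```

View pics/w1.png

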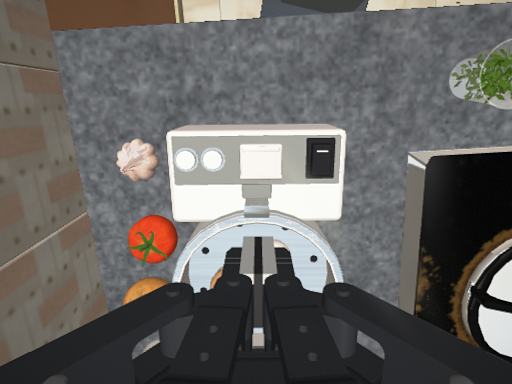

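The wrist view agrees: rocker at px (321,158), cook key (261,162), round keys (186,160) and (213,160), catch (257,195), with heights within 1 mm. The steamer's origin shifts by only (+1, −2.5) mm. Next I'll move over the pad and touch it.

To row units: -39 mm is -0.78, 20 mm is 0.4.

```bash
sed -i 's/^O=.*/O=np.array([661.5+1*.9787+2.5*.2055,-82.5+1*.2055-2.5*.9787]); A=0.207/' look.py
```

Emit:
creep_tool --moves '{"increments": [[-0.78, -0.02, 0, 0, 0, 0, 0], [-0.78, -0.02, 0, 0, 0, 0, 0], [-0.78, -0.02, 0, 0, 0, 0, 0], [-0.78, -0.02, 0, 0, 0, 0, 0], [0, 0, 0.4, 0, 0, 0, 0], [0, 0, 0.4, 0, 0, 0, 0], [0, 0, 0, 0, 0, 0, 0], [0, 0, 0, 0, 0, 0, 0]]}'

```text
clock: 5.1
eef_pos: [663.5, -83.8, 301.5]
tool_rot: [3.141, -0.0, -2.934]
force: [-0.4, -0.1, 0.2]
width: -0.2
gripper_force: 0.0
```

```bash
python3 look.py w2
```

```text
5.1 [663.5 -83.8 301.5] [  0.7   0.8 301.5] [-0.4 -0.1  0.2]
lid_pad 0.63 [264.6 224.7] depth->st [ -7.1   2.8 283.6] plane->st
```

View pics/w2.png

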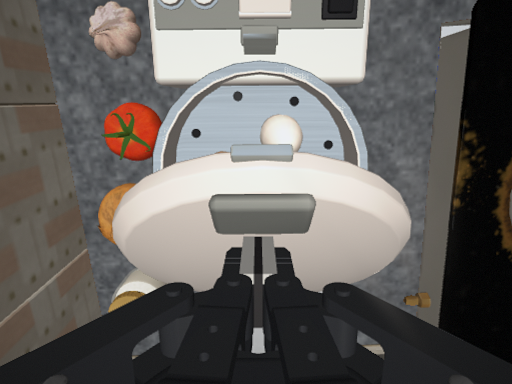

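The pad spans px (210–315, 195–235), with the fingertips just behind it at (258,238), so its centre is about 10 mm ahead of the TCP. That matches the model, so I'll descend and follow the lid's arc.

To row units: 8 mm is 0.16, 6 mm is 0.12.

Emit:
creep_tool --moves '{"increments": [[0.04, 0.02, 0.16, 0, 0, 0, 0], [0, 0.02, 0.16, 0, 0, 0, 0], [0.12, 0, 0.1, 0, 0, 0, 0], [0.12, 0, 0.1, 0, 0, 0, 0], [0.12, 0, 0.12, 0, 0, 0, 0], [0.08, 0, 0.1, 0, 0, 0, 0], [0, 0, 0, 0, 0, 0, 0]]}'

```text
clock: 6.1
eef_pos: [638.4, -87.7, 263.6]
tool_rot: [3.141, -0.002, -2.935]
force: [0.2, 0.5, 0.6]
width: 0.3
gripper_force: 0.0
```

```bash
python3 look.py w3
```

```text
6.1 [638.4 -87.7 263.6] [-24.6   2.2 263.6] [0.2 0.5 0.6]
key_inner_top 0.83 [193.2  10.7] depth->st [-161.5  -50.1  113.6] plane->st [-161.6  -50.3  113. ]
key_outer_top 0.65 [158.    9.8] depth->st [-162.1  -77.7  113.7] plane->st [-162.3  -77.9  113. ]
lid_pad 0.67 [259.9 240. ] depth->st [-35.4   1.7 272.1] plane->st
```

To row units: 9 mm is 0.18, 8 mm is 0.16.

Emit:
creep_tool --moves '{"increments": [[0.12, 0, 0.12, 0, 0, 0, 0], [0.1, 0, 0.12, 0, 0, 0, 0], [0.12, 0, 0.16, 0, 0, 0, 0], [0.12, 0, 0.16, 0, 0, 0, 0], [0.1, 0, 0.16, 0, 0, 0, 0], [0.1, 0, 0.18, 0, 0, 0, 0], [0.1, 0, 0.18, 0, 0, 0, 0], [0.08, 0, 0.18, 0, 0, 0, 0], [0, 0, 0, 0, 0, 0, 0]]}'

```text
clock: 7.3
eef_pos: [596.8, -96.1, 199.7]
tool_rot: [3.141, -0.004, -2.935]
force: [0.3, -0.2, 1.3]
width: -0.1
gripper_force: 0.6
```

```bash
python3 look.py w4
```

```text
7.3 [596.8 -96.1 199.7] [-67.1   2.5 199.7] [ 0.3 -0.2  1.3]
rocker_front 0.85 [376.   38.8] depth->st [-172.4   73.2  119.6] plane->st [-172.6   73.4  119. ]
cook_key_front 0.56 [373.1  37.3] depth->st [-173.3   71.3  119.6] plane->st [-172.5   69.9  124. ]
key_inner_top 0.96 [179.3  61.1] depth->st [-160.2  -49.   113.6] plane->st [-160.3  -49.2  113. ]
key_outer_top 0.79 [132.6  60.4] depth->st [-160.6  -78.8  113.6] plane->st [-160.7  -79.   113. ]
```

View pics/w4.png

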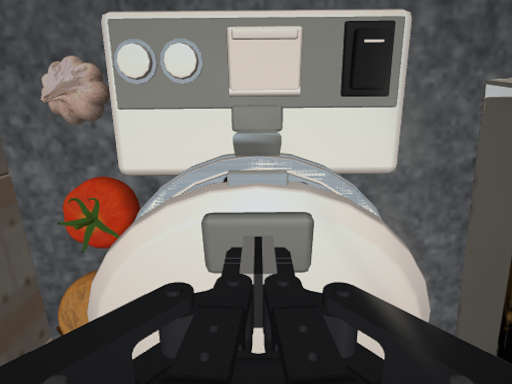

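The fingertips (258,240) are on the pad (203–313, 212–272), the lid is at about 0.2 rad, and the console layout is confirmed. I'll keep going through the catch.

To row units: 8 mm is 0.16, 5 mm is 0.1.

Emit:
creep_tool --moves '{"increments": [[0.08, 0, 0.16, 0, 0, 0, 0], [0.08, 0, 0.16, 0, 0, 0, 0], [0.04, 0, 0.1, 0, 0, 0, 0], [0.04, 0, 0.1, 0, 0, 0, 0], [0.02, 0, 0.08, 0, 0, 0, 0], [0, 0, 0.06, 0, 0, 0, 0], [0, 0, 0.04, 0, 0, 0, 0], [0, 0, 0.02, 0, 0, 0, 0]]}'

```text
clock: 8.4
eef_pos: [585.4, -98.8, 164.8]
tool_rot: [3.141, -0.001, -2.935]
force: [0.3, 0.5, 2.8]
width: -0.0
gripper_force: 1.3
```

Emit:
creep_tool --moves '{"increments": [[0, 0, 0.02, 0, 0, 0, 0], [0, 0, 0, 0, 0, 0, 0]]}'

```text
clock: 8.6
eef_pos: [585.3, -98.8, 164.1]
tool_rot: [3.141, -0.001, -2.935]
force: [0.7, -0.1, 2.6]
width: -0.1
gripper_force: 1.3
```

To row units: 2 mm is 0.04.

Emit:
creep_tool --moves '{"increments": [[0, 0, 0.04, 0, 0, 0, 0], [0, 0, 0.04, 0, 0, 0, 0], [0, 0, 0.04, 0, 0, 0, 0], [0, 0, 0, 0, 0, 0, 0]]}'

```text
clock: 9.0
eef_pos: [585.5, -98.9, 163.5]
tool_rot: [3.141, 0.001, -2.935]
force: [-12.0, 2.4, 40.3]
width: 0.3
gripper_force: 19.9
```

Emit:
creep_tool --moves '{"increments": [[0, 0, 0.04, 0, 0, 0, 0], [0, 0, 0.04, 0, 0, 0, 0], [0, 0, 0, 0, 0, 0, 0]]}'

```text
clock: 9.3
eef_pos: [585.5, -99.0, 163.2]
tool_rot: [3.141, 0.003, -2.935]
force: [-18.4, 4.0, 63.8]
width: 0.2
gripper_force: 32.1
```

It's hard against the rigid stop. I'll lift off and check that the lid stays.

To row units: -30 mm is -0.6, -20 mm is -0.4.

Emit:
creep_tool --moves '{"increments": [[0, 0, -0.2, 0, 0, 0, 0], [0, 0, -0.4, 0, 0, 0, 0], [0, 0, -0.6, 0, 0, 0, 0], [0.6, 0, -0.4, 0, 0, 0, 0], [0.6, 0, 0, 0, 0, 0, 0], [0, 0, 0, 0, 0, 0, 0], [0, 0, 0, 0, 0, 0, 0]]}'

```text
clock: 10.0
eef_pos: [526.4, -111.1, 234.2]
tool_rot: [3.141, -0.001, -2.935]
force: [2.3, -0.3, 0.3]
width: -0.1
gripper_force: 0.0
```

```bash
python3 look.py w5; python3 - <<'E'
from look import *
from fit import cloud
for cam in('top','scene'):
    im,d=cams.get_image(cam); print([(m['position'],round(m['confidence'],2),tosteam(world(cam,m['position'],d))) for m in models.mark_of('lid_pad',cam)[:1]])
E
```

```text
10.0 [ 526.4 -111.1  234.2] [-139.1    2.3  234.2] [ 2.3 -0.3  0.3]
rocker_front 0.65 [352.  146.1] depth->st [-174.4   72.8  119.7] plane->st [-174.3   73.   119. ]
cook_key_front 0.84 [261.6 148.1] depth->st [-173.5    3.7  124.8] plane->st [-173.4    3.7  124. ]
key_inner_top 0.79 [194.2 162.3] depth->st [-160.7  -49.6  113.6] plane->st [-160.6  -49.8  113. ]
key_outer_top 0.83 [155.  160.3] depth->st [-162.3  -80.5  113.9] plane->st [-162.1  -80.8  113. ]
[([301.4, 173.0], 0.9, array([-164.7,   61. ,  584.1]))]
[([303.2, 196.4], 0.65, array([-147.1,    3.5,  279. ]))]
```

View pics/w5.png

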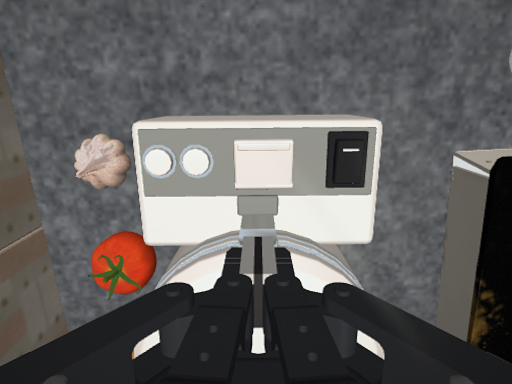

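```bash
python3 - <<'E'
from look import *
from fit import cloud
for cam in('top','scene'):
    P=cloud(cam); d=P[:,:2]-O; x=d[:,0]*np.cos(A)+d[:,1]*np.sin(A); y=-d[:,0]*np.sin(A)+d[:,1]*np.cos(A)
    for a in range(-90,100,30):
        m=(abs(x-a)<10)&(abs(abs(y)-50)<25)&(P[:,2]<230); print(cam,a,m.sum(),np.median(P[m,2]) if m.any() else '')
s=read_state(); print(s['clock'])
E
```

```text
top -90 110 131.95792858458827
top -60 92 158.48244820317947
top -30 86 161.7843292516631
top 0 104 163.1944018204825
top 30 135 161.7763672275568
top 60 158 157.9941327225195
top 90 58 150.53474819531925
scene -90 402 125.73649764677774
scene -60 69 153.01435066176447
scene -30 62 162.369536272735
scene 0 115 163.36916791532113
scene 30 102 162.36774354266055
scene 60 89 158.12956650893187
scene 90 14 153.07030850587398
10.6
```

The lid is level (157.99 mm at +60, 158.5 mm at −60) and stays shut with nothing on it. Next is the rocker.

To row units: 40 mm is 0.8, 35 mm is 0.7.

Emit:
creep_tool --moves '{"increments": [[0.4, 0.7, 0, 0, 0, 0, 0], [0.42, 0.7, 0, 0, 0, 0, 0], [0, 0, 0.8, 0, 0, 0, 0], [0, 0, 0.8, 0, 0, 0, 0], [0, 0, 0.3, 0, 0, 0, 0], [0, 0, 0, 0, 0, 0, 0], [0, 0, 0, 0, 0, 0, 0]]}'

```text
clock: 11.3
eef_pos: [473.1, -51.0, 139.6]
tool_rot: [-3.141, 0.0, -2.935]
force: [0.2, 0.4, 0.0]
width: -0.1
gripper_force: 0.0
```

```bash
python3 look.py w6
```

```text
11.3 [473.1 -51.  139.6] [-178.9   72.   139.6] [0.2 0.4 0. ]
cook_key_front 0.7 [129.1 251.4] depth->st [-173.2    4.7  124.8] plane->st [-172.8    4.3  124. ]
key_inner_top 0.64 [ 43.  266.1] depth->st [-158.8  -49.   113.4] plane->st [-158.6  -49.3  113. ]
```

View pics/w6.png

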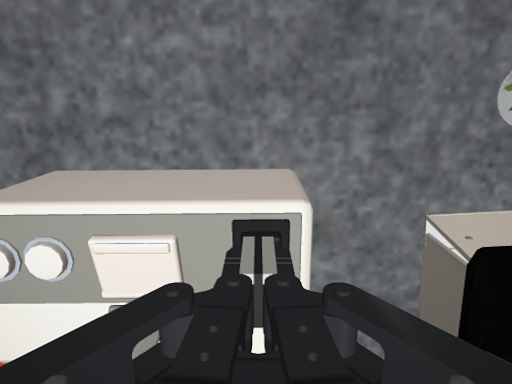

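The tip at (260,238) is centred across the rocker's bezel (232–290), over its front half. Pressing now.

To row units: 10 mm is 0.2, 8 mm is 0.16.

Emit:
creep_tool --moves '{"increments": [[0, 0, 0.2, 0, 0, 0, 0], [0, 0, 0.16, 0, 0, 0, 0], [0, 0, 0.06, 0, 0, 0, 0], [0, 0, 0.04, 0, 0, 0, 0], [0, 0, 0.02, 0, 0, 0, 0], [0, 0, 0, 0, 0, 0, 0]]}'

```text
clock: 12.2
eef_pos: [472.1, -51.0, 115.4]
tool_rot: [3.141, -0.001, -2.935]
force: [-2.3, -0.3, 4.1]
width: -0.2
gripper_force: 2.2
```

To row units: 2 mm is 0.04, 1 mm is 0.02.

Emit:
creep_tool --moves '{"increments": [[0, 0, 0.04, 0, 0, 0, 0], [0, 0, 0.02, 0, 0, 0, 0], [0, 0, 0, 0, 0, 0, 0]]}'

```text
clock: 12.5
eef_pos: [472.2, -51.0, 114.7]
tool_rot: [3.141, 0.0, -2.935]
force: [-8.1, 0.8, 30.9]
width: 0.3
gripper_force: 15.8
```

Emit:
creep_tool --moves '{"increments": [[0, 0, 0.02, 0, 0, 0, 0], [0, 0, 0.02, 0, 0, 0, 0], [0, 0, 0, 0, 0, 0, 0], [0, 0, 0, 0, 0, 0, 0]]}'

```text
clock: 12.9
eef_pos: [472.2, -51.0, 114.4]
tool_rot: [3.141, 0.001, -2.935]
force: [-11.7, 1.9, 49.9]
width: -0.2
gripper_force: 25.6
```

To row units: -34 mm is -0.68, -20 mm is -0.4.

Emit:
creep_tool --moves '{"increments": [[0, 0, -0.3, 0, 0, 0, 0], [0, 0, -0.4, 0, 0, 0, 0], [-0.04, -0.68, 0, 0, 0, 0, 0], [-0.04, -0.68, 0, 0, 0, 0, 0], [0, 0, 0, 0, 0, 0, 0], [0, 0, 0, 0, 0, 0, 0]]}'

```text
clock: 13.5
eef_pos: [490.6, -117.3, 145.2]
tool_rot: [3.142, 0.0, -2.936]
force: [0.1, 0.9, -0.8]
width: 0.1
gripper_force: 0.0
```

```bash
python3 look.py w7
```

```text
13.5 [ 490.6 -117.3  145.2] [-175.4    3.6  145.2] [ 0.1  0.9 -0.8]
rocker_front 0.64 [168.3 254.1] depth->st [-160.3  -48.7  113.6] plane->st [-162.9  -47.1  119. ]
cook_key_front 0.94 [263.1 241. ] depth->st [-186.3    4.5  155. ] plane->st [-172.8    5.   124. ]
key_inner_top 0.69 [167.3 252.3] depth->st [-161.3  -49.2  113.4] plane->st [-161.1  -49.3  113. ]
key_outer_top 0.89 [112.7 250.2] depth->st [-162.5  -80.2  113.2] plane->st [-162.4  -80.3  113. ]
```

View pics/w7.png

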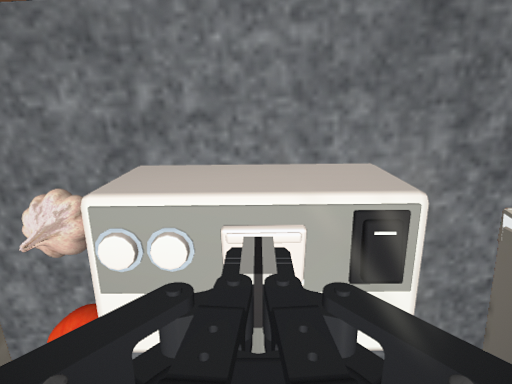

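The tip (258,240) is over the cook key's ridge. The rocker's shading has changed (lit front half at 385,235), so I'll confirm its tilt by depth before pressing.

```bash
python3 - <<'E'
from look import *
s,im,d,c,M=grab('w8')
v,u=np.mgrid[200:290,340:420]; z=d[200:290,340:420]
pc=np.stack([(u-c['cx'])/c['fx']*z,(v-c['cy'])/c['fy']*z,z],-1).reshape(-1,3)[z.ravel()>0]
P=pc@M[:3,:3].T+M[:3,3]; S=np.array([tosteam(p) for p in P])
for a in range(-184,-138,4):
    m=(abs(S[:,0]-a)<2)&(abs(S[:,1]-72)<6); print(a,np.median(S[m,2]) if m.any() else '')
E
```

```text
-184 109.44410055991338
-180 113.17843265590976
-176 115.19424800320704
-172 116.0489648030119
-168 116.31890283844061
-164 116.9908827180758
-160 117.56382364933259
-156 118.27492777582279
-152 119.0480990369594
-148 119.44067471521284
-144 118.95119865116871
-140 110.27828983596629
```

The rocker is on (front 115 mm, rear 119 mm). Now the cook key.

To row units: 10 mm is 0.2, 3 mm is 0.06.

Emit:
creep_tool --moves '{"increments": [[0, 0.02, 0.2, 0, 0, 0, 0], [0, 0, 0.2, 0, 0, 0, 0], [0, 0, 0.06, 0, 0, 0, 0], [0, 0, 0.04, 0, 0, 0, 0], [0, 0, 0.04, 0, 0, 0, 0], [0, 0, 0, 0, 0, 0, 0]]}'

```text
clock: 14.45
eef_pos: [490.3, -115.7, 118.3]
tool_rot: [3.142, -0.0, -2.935]
force: [1.2, -0.6, -0.2]
width: 0.0
gripper_force: 0.0
```

Emit:
creep_tool --moves '{"increments": [[0, 0, 0.04, 0, 0, 0, 0], [0, 0, 0.02, 0, 0, 0, 0], [0, 0, 0, 0, 0, 0, 0]]}'

```text
clock: 14.75
eef_pos: [490.6, -115.8, 117.6]
tool_rot: [-3.141, 0.002, -2.935]
force: [-5.1, 0.9, 22.6]
width: -0.1
gripper_force: 11.1
```

It snapped and then hit the stop. One firmer press, then lift away and verify.

To row units: -40 mm is -0.8, -30 mm is -0.6.

Emit:
creep_tool --moves '{"increments": [[0, 0, 0.04, 0, 0, 0, 0], [0, 0, 0, 0, 0, 0, 0], [0, 0, 0, 0, 0, 0, 0], [0, 0, -0.3, 0, 0, 0, 0], [0, 0, -0.6, 0, 0, 0, 0], [0, 0, -0.8, 0, 0, 0, 0], [-0.2, 0, -0.8, 0, 0, 0, 0], [0, 0, 0, 0, 0, 0, 0], [0, 0, 0, 0, 0, 0, 0]]}'

```text
clock: 15.65
eef_pos: [500.7, -113.6, 239.2]
tool_rot: [-3.141, 0.002, -2.934]
force: [0.5, -0.0, -0.1]
width: 0.4
gripper_force: 0.0
```

```bash
python3 look.py w9; python3 - <<'E'
from look import *
from fit import cloud
s,im,d,c,M=grab('w10')
v,u=np.mgrid[0:384,0:512]; z=d
pc=np.stack([(u-c['cx'])/c['fx']*z,(v-c['cy'])/c['fy']*z,z],-1).reshape(-1,3)[z.ravel()>0]
P=pc@M[:3,:3].T+M[:3,3]; 
def st(P):
    q=P[:,:2]-O; return np.c_[q[:,0]*np.cos(A)+q[:,1]*np.sin(A),-q[:,0]*np.sin(A)+q[:,1]*np.cos(A),P[:,2]]
S=st(P)
h=lambda S,x,y,r,ry:np.median(S[(abs(S[:,0]-x)<r)&(abs(S[:,1]-y)<ry)&(S[:,2]<200),2])
print('rocker',h(S,-176,72,2,6),h(S,-150,72,2,6),'cook',[h(S,x,4,2,10) for x in(-178,-174,-168,-160,-150,-145)],'keys',h(S,-161,-49,4,4),h(S,-161,-79,4,4))
T=st(cloud('scene')); print('lid',[h(T,x,50,10,20) for x in(-60,-30,0,30,60)])
E
```

```text
15.65 [ 500.7 -113.6  239.2] [-164.8    5.1  239.2] [ 0.5 -0.  -0.1]
rocker_front 0.77 [340.9 175.1] depth->st [-175.2   70.8  115.8] plane->st [-175.9   70.   119. ]
cook_key_front 0.87 [259.7 177.3] depth->st [-173.7    5.   117.7] plane->st [-175.1    5.   124. ]
key_inner_top 0.77 [193.7 190.2] depth->st [-161.6  -49.6  113.2] plane->st [-161.5  -49.6  113. ]
key_outer_top 0.64 [156.2 190.8] depth->st [-161.1  -80.6  113.5] plane->st [-160.9  -80.8  113. ]
lid_pad 0.82 [256.3 316.3] depth->st [-158.5    3.3  277.1] plane->st 
rocker 115.22375924267158 119.33623627519441 cook [np.float64(117.42787811706805), np.float64(117.90920580267579), np.float64(115.63206067304566), np.float64(115.66792326450468), np.float64(115.44800227876345), np.float64(115.38332023836989)] keys 113.3566474551613 113.44250937643884
lid [np.float64(156.7072274109235), np.float64(161.26053365099892), np.float64(162.56354713699466), np.float64(161.82890359430124), np.float64(nan)]
  return _methods._mean(a, axis=axis, dtype=dtype,
  ret = ret.dtype.type(ret / rcount)
```

View pics/w9.png

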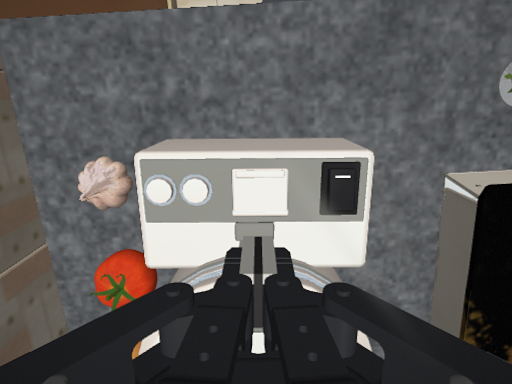

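The picture and depth agree. The cook key's ridge (260,177) is down at 117.9 mm, the rocker (341,180) is on, the round keys are still at 113 mm, the lid is level and the robot is clear. Handing in.

```bash
python3 -c "
from cell import ctrl
print(ctrl.finish_job())"
```

```text
the job is handed in; nothing more can be done
None
```

I handed the job in at about 16 s: the lid is caught shut, the power rocker is on, and the cook key stays down. The round keys still measure full height, and nothing but the steamer was touched; the hand-in returned no verdict.

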